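Stand the toppled fox carving back in the bench clamp

TASK

The carved wooden fox has toppled over on the bench. Slide the clamp's jaw open, stand the fox upright on the clamp's bed between the fence and the jaw, about midway along the fence, setting it down rather than dropping it, then slide the jaw up so that the square foot is held snugly and squarely against the fence. Leave the other things on the bench where they are.

Things in the scene. Friction and masses are not known exactly. Their poses are not given: they have to be found in the camera images.
- fox: Seated fox carved in pale wood, 160 mm tall, 0.3 kg; starts lying flat on its back, nose up. Origin: centre under its square foot. z runs from foot to ears, x is the way it faces, y across. Foot 60 x 60, 22 high. Its back (foot to chest) is one flat plane at x=-30 mm. Haunches 48 wide, z 22-75, x to 20. Head 40 wide, z 113-143, x -28 to 12; snout to x=25 at z=122; ears to z=160. Mass centre z=65.
- fox_chest (a point): Middle of the fox's chest, at x = -2, z = 102 mm in the fox's axes. The chest is a flat-sided block 40 mm wide (y -20 to 20), z 70 to 115, x -30 to 12: the place to grip, across y. Axes as those of the fox.
- clamp: Wooden carving clamp screwed to the bench, may stand turned on it. Origin: its underside on the bench. Bed: dark board, x -65 to 65, y -115 to 110 mm, top 12 mm above the bench. At the +y end the fixed fence: inner face at y = 85, over the whole 130 mm of x, top 42 mm above the bench. The jaw slides along y. z is up.
- clamp_spot (a point): Point on top of the clamp's bed, 12 mm above the bench, midway along the fence and 30 mm in front of its inner face (clamp x = 0, y = 55 mm): where the centre of the fox's foot is when the foot is flush against the fence. Axes as those of the clamp.
- jaw (a joint): Sliding jaw of the clamp, m: the gap between the jaw's face and the fence's inner face, 0 (shut) to 0.105 (fully open). It grows as the jaw moves to the clamp's -y; the jaw stays where it is left (about 3 N of friction). The jaw is a wooden block 100 mm (x) by 70 mm (y), its top 42 mm above the bench.
- jaw_post (a point): Grip point on the upright round steel post on the jaw, 22 mm in diameter, its top 100 mm above the bench, rising 58 mm above the jaw. The point is on the post's axis, 80 mm above the bench, 55 mm behind the jaw's face, and moves with the jaw.
- owl: Bystander: carved wooden owl standing upright, 132 mm tall, 66 mm across. Origin under its foot.
- mallet: Bystander: turned dark wooden mallet standing on its head, 206 mm tall, 84 mm across. Origin under it.
- gouge: Bystander: carving gouge lying on the bench, 190 mm long along its x, 20 mm high. Origin under its middle.
- tin: Bystander: round tin, 80 mm across, 70 mm tall. Origin under it.
- mug: Bystander: white mug, 80 mm across, 90 mm tall. Origin under it.
- offcut: Bystander: wood block 50 x 120 x 35 mm. Origin under it.
- brush: Bystander: hand brush lying on the bench along its x. Origin under it.
Mind the look-alikes: they are no part of the job. Leave any blue look-alike of the fox alone.

How it is judged:
By the outcome, as a careful person would: the job done as asked, in the order asked, and still so for the second after the job is handed in, with the robot touching nothing.
It also fails if it takes over 72 s, if anything falls off the work surface, if the arm or the gripper's body presses on something with over 40 N, if the wrist force passes 120 N, or if a joint passes its speed limit or range.

ROBOT

A 6-joint arm with a two-finger parallel gripper is mounted at the origin on the work surface. World frame = base frame: x ahead of the robot, y to its left, z up, the work surface at z = 0. Lengths are in mm, angles in rad, forces in N, time in s.
With the tool pointing down it reaches from about 300 to 775 mm from the base axis. Payload 14.6 kg.
Tool frame: the origin (TCP) lies between the finger pads; the fingertips stand manip.nose_length ahead of it and the grasp point (between the pads) lies 11 mm behind it (manip.nose_length is the distance from the TCP to the fingertips, in mm); z points along the fingers, y is the line along which they close (so a half turn about z gives the same grasp; the last joint's range is limited). The gripper opens to 94 mm and grips with 3 to 60 N. Pads are 16 mm wide; open, the fingers measure 119 mm over their backs; the gripper's body (75 mm by 177 mm) begins 78 mm behind the grasp point.
Start: joints at [1.206, 0.3, 1.521, -0, 1.321, -0.067], TCP at [161.377, 525.782, 213.446] pointing down, gripper open.
Joint ranges: [-3.03, 3.03], [-0.79, 2.21], [0.23, 2.52], [-1.04, 4.18], [0, 3.07], [-2.55, 2.55]. Speed limits (rad/s): [2.22, 2.22, 2.57, 3.14, 3.14, 3.14].

INTERFACE

Orientations are given as [roll, pitch, yaw] about the fixed x, y, z axes, in that order (R = Rz(yaw) Ry(pitch) Rx(roll)).
In Python, from cell import manip, cams, job gives the robot as it stands.
- The arm moves only by the tool jog_arm, never from a script. Its argument "commands" is a list of rows, each an object of numbers: "dx", "dy", "dz": the shift along the tool's x, y, z each as a share of 40 mm, from -1 to 1; "ax", "ay", "az": the turn, a rotation vector about the tool's x, y, z each as a share of 10 degrees, from -1 to 1; "gripper": the closure, from 0 (fully open) to 1 (shut). A call has 1 to 10 rows; each row shifts and turns the commanded pose from where the row before left it, along the tool's axes as they then stand; what a row does not reach is not made up. A row lasts 1/8 s, in which the tool goes at most 62.5 mm and 10.7 degrees, less where a joint would pass 70% of its speed; a pose out of reach is approached as far as the arm can. A call with a number of a shift or a turn outside -1 to 1 is refused whole. A call with a gripper value outside its range is refused whole. The fingers move at their own pace and stop on an object; "squeeze" is the grip in N (left out, the last holds). Time passes only in rows, so rows that do not move let the fingers close. It gives the time, the measured TCP pose, the force, the opening and the grip force at its end, in the units of the state.
- manip.read_state(): the state, without advancing time (a new reading comes with each control period).
- cams.camera(name): name is "scene" or "top" or "wrist"; returns a dict with "image" (384x512x3 uint8, red, green, blue), "fx", "fy", "cx", "cy" (pixels), "world_to_cam" (4x4, takes a point from world to camera coordinates). Camera axes: x right, y down, z forward; pixel columns grow to the right and rows downward; lengths in mm; the calibration is good to about 2 mm. The wrist camera is an equidistant fisheye: a pixel r from the principal point sees the ray r / f radians off the axis. A picture is of the moment at which its call begins. There is no depth.
- job.sign_off(): hands the job in; it is judged then, once.
The state is a dict: "clock": time; "joints": joint angles; "qd": joint speeds; "effort": joint torques, N m; "eef_pos": TCP position; "eef_rot": TCP orientation; "wrist_force": force on the tool from outside, world axes, zero at the start; "moment": the same for the moment, N m; "finger_gap": finger opening in mm; "finger_force": force on a finger pad.
Only numpy, scipy, OpenCV 4.12 (cv2) and the standard library are available. Lean on these libraries where they do the work, as an engineer would, in place of code of your own. Each camera call takes 0.05 s, during which the arm holds its last target. There are 200 camera calls.

## Working session

There is one attempt and no reset: what is moved stays moved. The work goes in short steps, Python scripts to look and compute and a tool call to move; the robot and the scene stay as the last step left them, time stands still between calls to the robot, and variables do not carry over. Pictures are saved under pics/ and viewed, at most 10 in all, crops included, and the job is handed in when it is done.

Besides the shell and the picture viewer there is one more tool, called after "Emit:" in YAML: its name, and indented under it one key for each argument. jog_arm: Moves the arm, as the interface text tells. Shift numbers are shares of 40 mm and turn numbers shares of 10 degrees, none past 1 either way. Its arguments: {"type":"object","properties":{"commands":{"type":"array"},"squeeze":{"type":"number"}},"required":["commands"]}

```bash
mkdir -p pics; ls; python3 - <<'E'
from cell import manip,cams,job
import cv2,numpy as np
print(manip.read_state(), manip.nose_length)
ims=[]
for n in ("scene","top"):
    c=cams.camera(n); cv2.imwrite(f"pics/{n}0.png",cv2.resize(c["image"][:,:,::-1],(800,600)))
    cv2.imwrite(f"pics/{n}0raw.png",c["image"][:,:,::-1])
    print(n,c["fx"],c["fy"],c["cx"],c["cy"]); print(np.round(c["world_to_cam"],4).tolist())
E
```

```text
pics
{'clock': 0.0, 'joints': array([ 1.20638948e+00,  3.00431294e-01,  1.52162407e+00, -3.47958471e-08,
        1.32069454e+00, -6.65315063e-02]), 'qd': array([ 0.00021667, -0.0006988 , -0.00123494, -0.00011028, -0.0010421 ,
       -0.00070105]), 'effort': array([-1.65316538e-03, -5.31809556e+01, -3.52733159e+01,  7.07525178e-02,
        2.44310807e-02, -6.58159274e-05]), 'eef_pos': array([161.28977176, 525.53667681, 212.88997488]), 'eef_rot': array([-3.14043796e+00, -7.69033376e-05,  2.84371728e+00]), 'wrist_force': array([1.36721265, 0.3398404 , 0.27999909]), 'moment': array([-0.02969633,  0.02732102,  0.03461789]), 'finger_force': 0.0, 'finger_gap': 94.24229048878824} 8.0
scene 356.02811862384885 356.02811862384885 255.45505136236062 191.91310070267795
[[0.7617, 0.6477, 0.0157, -352.1276], [0.5297, -0.6086, -0.5908, -219.4702], [-0.3731, 0.4584, -0.8067, 1525.2293], [0.0, 0.0, 0.0, 1.0]]
top 384.87057359214623 384.87057359214623 253.46832387520863 191.7077065012236
[[-0.0275, -0.9996, 0.0043, -12.8099], [-0.9789, 0.0261, -0.2028, 494.5619], [0.2026, -0.0098, -0.9792, 1128.2574], [0.0, 0.0, 0.0, 1.0]]
```

View pics/scene0.png

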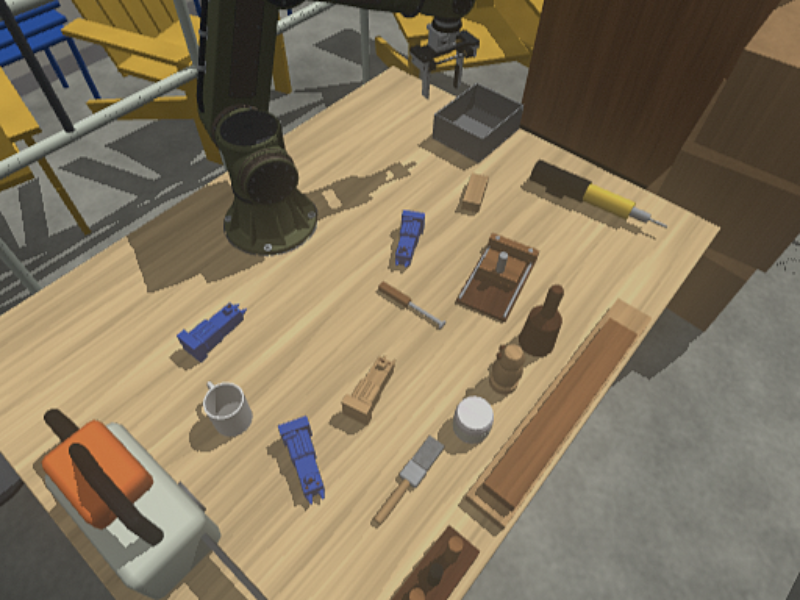

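View pics/top0.png

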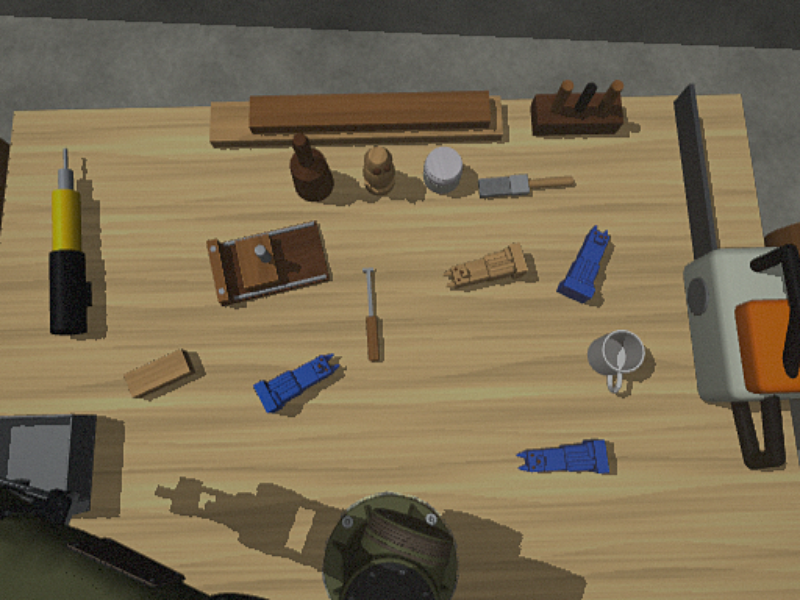

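Candidates for the fox in the top view (800x600 px): the pale figure lying at (488,268); the blue look-alikes at (585,265), (298,382) and (563,457); and the owl standing at (378,170). The fox is the pale one. The clamp is at (268,262), with its fence at the left (world +y), the jaw beside it and the post top at about (262,250). Next is a close crop.

```bash
python3 - <<'E'
import cv2,numpy as np
t=cv2.imread("pics/top0raw.png");s=cv2.imread("pics/scene0raw.png")
def cr(im,x,y,w=64,h=48): 
    return cv2.resize(im[y:y+h,x:x+w],(400,300),interpolation=cv2.INTER_CUBIC)
# top fox, scene fox ; top clamp(w 88x66), scene clamp (72x54... )
o=np.vstack([np.hstack([cr(t,280,147),cr(s,205,222)]),np.hstack([cr(t,128,136,88,66),cr(s,280,145,88,66)])])
cv2.imwrite("pics/crop0.png",o)
E
```

```text
(no output)
```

View pics/crop0.png

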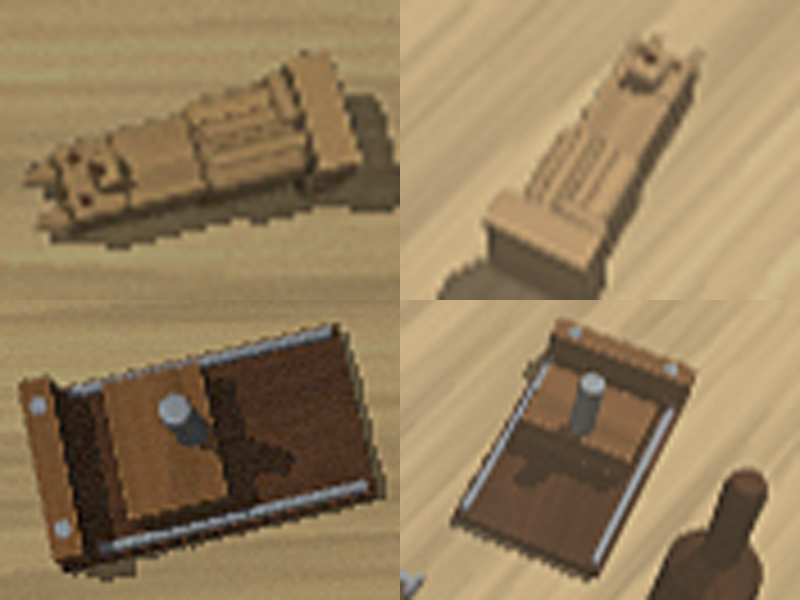

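The crop confirms the pale fox: foot at the upper right in the top view, head to the left, nose up. In the clamp, the jaw stands a small gap from the fence. I'll triangulate from these crop pixels.

```bash
cat > h.py <<'E'
import numpy as np, cv2
K={'top':(384.87057359,253.46832,191.70771),'scene':(356.028118,255.45505,191.9131)}
M={'scene':np.array([[0.7617,0.6477,0.0157,-352.1276],[0.5297,-0.6086,-0.5908,-219.4702],[-0.3731,0.4584,-0.8067,1525.2293]]),
'top':np.array([[-0.0275,-0.9996,0.0043,-12.8099],[-0.9789,0.0261,-0.2028,494.5619],[0.2026,-0.0098,-0.9792,1128.2574]])}
def ray(cam,u,v):
    f,cx,cy=K[cam];R=M[cam][:,:3];t=M[cam][:,3]
    d=np.linalg.inv(R)@np.array([(u-cx)/f,(v-cy)/f,1]);return -np.linalg.inv(R)@t,d/np.linalg.norm(d)
def onz(cam,u,v,z):
    o,d=ray(cam,u,v);return o+d*(z-o[2])/d[2]
def tri(rs):
    A=sum(np.eye(3)-np.outer(d,d) for o,d in rs);b=sum((np.eye(3)-np.outer(d,d))@o for o,d in rs)
    p=np.linalg.solve(A,b);return p,[np.linalg.norm((np.eye(3)-np.outer(d,d))@(p-o)) for o,d in rs]
E
python3 - <<'E'
from h import *
def px(x,y,x0,y0,s): return x/s+x0-.5,y/s+y0-.5
P={'foot+x':('f',(330,50),(190,270)),'foot-x':('f',(358,160),(87,222)),
'foot2+x':('f',(288,57),(205,240)),
'post':('c',(175,107),(193,82)),
'fenceout+x':('c',(22,83),(293,68)),'fenceout-x':('c',(60,268),(160,20)),
'fencein+x':('c',(48,79),(289,86)),
'bed+x-y':('c',(338,26),(197,280)),'bed-x-y':('c',(380,197),(52,220))}
for k,(g,a,b) in P.items():
    if g=='f': ta=px(*a,280,147,6.25);sa=px(*b,205,222,6.25)
    else: ta=px(*a,128,136,400/88);sa=px(*b,280,145,400/88)
    p,e=tri([ray('top',*ta),ray('scene',*sa)]);print(k,p.round(1),np.round(e,1))
E
```

```text
foot+x [ 604.5 -272.2   60.8] [2. 2.]
foot-x [ 547.1 -284.5   58.1] [0.3 0.3]
foot2+x [ 600.3 -253.    59.9] [0.2 0.2]
post [589.1 231.4 103.7] [0. 0.]
fenceout+x [625.8 349.3  47.9] [0.2 0.2]
fenceout-x [499.5 324.6  38.2] [3.3 3.3]
fencein+x [631.5 334.6  40.5] [0.9 0.9]
bed+x-y [676.8 137.4   3.9] [0.2 0.2]
bed-x-y [549.4 108.    3.6] [0.2 0.2]
```

```bash
cat >> h.py <<'E'
from scipy.spatial.transform import Rotation as Ro
def plan(pos,rpy,cur=None):
    """constant rows (shift, turn shares) taking the tool to pos, rpy (rad or matrix)"""
    from cell import manip
    s=manip.read_state(); p0=s['eef_pos'];R0=Ro.from_euler('xyz',s['eef_rot'])
    if cur: p0,R0=np.array(cur[0]),cur[1]
    R1=rpy if isinstance(rpy,Ro) else Ro.from_euler('xyz',rpy)
    w=(R0.inv()*R1).as_rotvec(); d=R0.inv().apply(np.array(pos)-p0)
    n=max(1,int(np.ceil(max(np.linalg.norm(w)/np.radians(10),np.linalg.norm(d)/36))))
    while True:
        S=sum((Ro.from_rotvec(w*k/n).as_matrix() for k in range(n)));v=np.linalg.solve(S,d)
        if abs(v).max()<40: break
        n+=1
    print('n',n,'shift',(v/40).round(3),'turn',(np.degrees(w)/n/10).round(3),'| p0',p0.round(1),'f',s['wrist_force'].round(1),'gap',round(s['finger_gap'],1),'t',round(s['clock'],2))
E
python3 -c "
from h import *
plan([589,231,200],[np.pi,0,1.789])"
```

```text
n 15 shift [-0.891  0.168  0.022] turn [-0.     0.     0.403] | p0 [161.3 525.6 212.9] f [-0.6 -0.1 -0.3] gap 93.9 t 0.1
```

Emit:
jog_arm:
  commands:
    - {"dx": -0.89,"dy": 0.17,"az": 0.4}
    - {"dx": -0.89,"dy": 0.17,"az": 0.4}
    - {"dx": -0.89,"dy": 0.17,"az": 0.4}
    - {"dx": -0.89,"dy": 0.17,"az": 0.4}
    - {"dx": -0.89,"dy": 0.17,"az": 0.4}
    - {"dx": -0.89,"dy": 0.17,"az": 0.4}
    - {"dx": -0.89,"dy": 0.17,"az": 0.4}
    - {"dx": -0.89,"dy": 0.17,"az": 0.4}

```text
schema error: expected keys dx, dy, dz, ax, ay, az, gripper
```

Emit:
jog_arm:
  commands:
    - {"dx": -0.89,"dy": 0.17,"az": 0.4}
    - {"dx": -0.89,"dy": 0.17,"az": 0.4}
    - {"dx": -0.89,"dy": 0.17,"az": 0.4}
    - {"dx": -0.89,"dy": 0.17,"az": 0.4}
    - {"dx": -0.89,"dy": 0.17,"az": 0.4}
    - {"dx": -0.89,"dy": 0.17,"az": 0.4}
    - {"dx": -0.89,"dy": 0.17,"az": 0.4}
    - {"dx": 0}

```text
schema error: expected keys dx, dy, dz, ax, ay, az, gripper
```

```bash
python3 - <<'E'
from h import *
from cell import cams,manip
plan([589,231,200],[np.pi,0,1.789])
print(manip.read_state()['eef_rot'])
c=cams.camera("wrist");cv2.imwrite("pics/w1raw.png",c["image"][:,:,::-1]);cv2.imwrite("pics/w1.png",cv2.resize(c["image"][:,:,::-1],(800,600)))
print(c["fx"],c["cx"],c["cy"],np.round(c["world_to_cam"],4).tolist())
E
```

```text
n 15 shift [-0.891  0.168  0.022] turn [-0.     0.     0.403] | p0 [161.3 525.6 212.9] f [-0.6 -0.1 -0.3] gap 93.9 t 0.1
[-3.14056859e+00 -5.56339295e-05  2.84382462e+00]
297.3186396354542 253.4118673915457 190.43995408286148 [[0.2929, 0.9561, 0.0004, -550.8946], [0.9191, -0.2816, 0.2756, -29.8149], [0.2636, -0.0804, -0.9613, 391.109], [0.0, 0.0, 0.0, 1.0]]
```

View pics/w1.png

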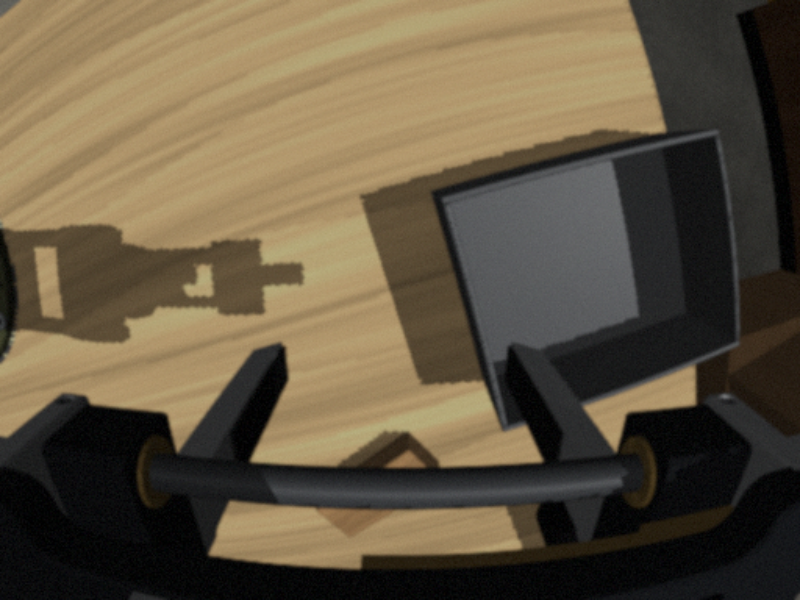

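Both moves were refused because each row needs all seven keys, so this wrist picture is still the start pose, with the grey tray at (590,270). I'll resend them in full.

Emit:
jog_arm:
  commands:
    - {"dx": -0.89,"dy": 0.17,"dz": 0,"ax": 0,"ay": 0,"az": 0.4,"gripper": 0}
    - {"dx": -0.89,"dy": 0.17,"dz": 0,"ax": 0,"ay": 0,"az": 0.4,"gripper": 0}
    - {"dx": -0.89,"dy": 0.17,"dz": 0,"ax": 0,"ay": 0,"az": 0.4,"gripper": 0}
    - {"dx": -0.89,"dy": 0.17,"dz": 0,"ax": 0,"ay": 0,"az": 0.4,"gripper": 0}
    - {"dx": -0.89,"dy": 0.17,"dz": 0,"ax": 0,"ay": 0,"az": 0.4,"gripper": 0}
    - {"dx": -0.89,"dy": 0.17,"dz": 0,"ax": 0,"ay": 0,"az": 0.4,"gripper": 0}
    - {"dx": -0.89,"dy": 0.17,"dz": 0,"ax": 0,"ay": 0,"az": 0.4,"gripper": 0}
    - {"dx": -0.89,"dy": 0.17,"dz": 0,"ax": 0,"ay": 0,"az": 0.4,"gripper": 0}

```text
clock: 1.15
eef_pos: [430.9, 426.0, 213.1]
eef_rot: [-3.141, -0.0, 2.283]
wrist_force: [0.2, 0.4, -0.2]
finger_gap: 94.5
finger_force: 0.0
```

Emit:
jog_arm:
  commands:
    - {"dx": -0.89,"dy": 0.17,"dz": 0,"ax": 0,"ay": 0,"az": 0.4,"gripper": 0}
    - {"dx": -0.89,"dy": 0.17,"dz": 0,"ax": 0,"ay": 0,"az": 0.4,"gripper": 0}
    - {"dx": -0.89,"dy": 0.17,"dz": 0,"ax": 0,"ay": 0,"az": 0.4,"gripper": 0}
    - {"dx": -0.89,"dy": 0.17,"dz": 0,"ax": 0,"ay": 0,"az": 0.4,"gripper": 0}
    - {"dx": -0.89,"dy": 0.17,"dz": 0,"ax": 0,"ay": 0,"az": 0.4,"gripper": 0}
    - {"dx": -0.89,"dy": 0.17,"dz": 0,"ax": 0,"ay": 0,"az": 0.4,"gripper": 0}
    - {"dx": -0.89,"dy": 0.17,"dz": 0,"ax": 0,"ay": 0,"az": 0.4,"gripper": 0}
    - {"dx": 0,"dy": 0,"dz": 0,"ax": 0,"ay": 0,"az": 0,"gripper": 0}

```text
clock: 2.15
eef_pos: [591.4, 231.6, 213.0]
eef_rot: [-3.141, 0.0, 1.793]
wrist_force: [0.6, 0.5, 0.4]
finger_gap: 93.4
finger_force: 0.0
```

```bash
python3 - <<'E'
from h import *
from cell import cams,manip
plan([589,231,92],[np.pi,0,1.789])
print(manip.read_state()['eef_rot'])
c=cams.camera("wrist");cv2.imwrite("pics/w2raw.png",c["image"][:,:,::-1]);cv2.imwrite("pics/w2.png",cv2.resize(c["image"][:,:,::-1],(800,600)))
np.savez("w2.npz",**c)
print(c["fx"],c["cx"],c["cy"],np.round(c["world_to_cam"],4).tolist())
E
```

```text
n 4 shift [-0.    -0.015  0.756] turn [-0.001  0.     0.006] | p0 [591.4 231.6 213. ] f [0.6 0.5 0.4] gap 93.4 t 2.15
[-3.14082981e+00  2.75949152e-04  1.79330138e+00]
297.3186396354542 253.4118673915457 190.43995408286148 [[0.9752, 0.2212, 0.0008, -629.4109], [0.2125, -0.9379, 0.2742, 63.51], [0.0615, -0.2673, -0.9617, 417.2688], [0.0, 0.0, 0.0, 1.0]]
```

View pics/w2.png

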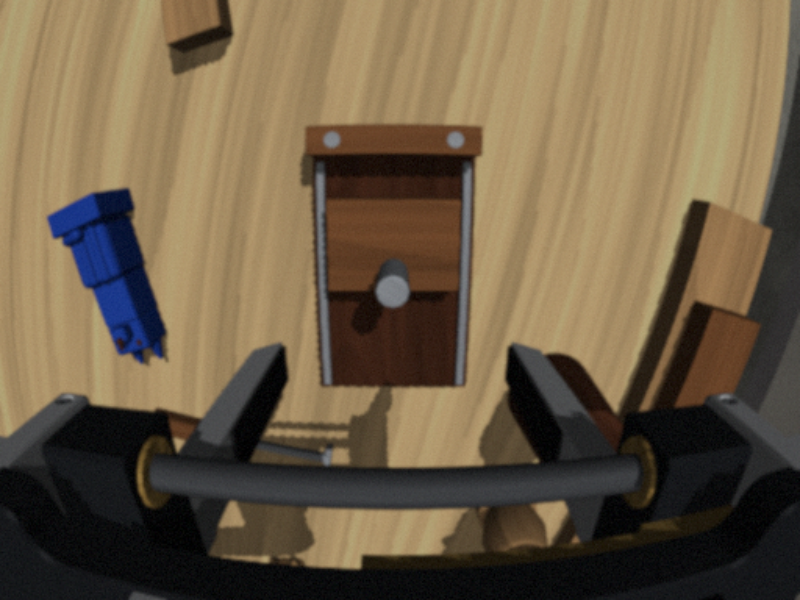

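The wrist view shows the clamp squarely below: fence along (393,140), its inner top edge at y≈156 from x=313 to 481, the jaw face edge at y≈199, the post top at (393,291) and the bed's -y edge at y≈385.

```bash
cat >> h.py <<'E'
def wray(c,u,v):
    f,cx,cy=float(c['fx']),float(c['cx']),float(c['cy']);W=np.array(c['world_to_cam'])
    a=np.array([u-cx,v-cy]);r=np.hypot(*a);th=r/f
    d=np.array([*(np.sin(th)*a/r),np.cos(th)]);R=W[:3,:3];return -R.T@W[:3,3],R.T@d
def wz(c,u,v,z):
    o,d=wray(c,u,v);return o+d*(z-o[2])/d[2]
E
python3 - <<'E'
from h import *
c=np.load("w2.npz")
for n,u,v,z in [('post',393,291,100),('fin-',313,157,42),('fin+',481,155,42),('fout-',306,127,42),('fout+',481,126,42),('jf-',329,200,42),('jf+',461,199,42),('bed-',322,386,12),('bed+',465,385,12)]:
    print(n,wz(c,u*.64-.2,v*.64-.2,z).round(1))
print(tri([wray(c,393*.64-.2,291*.64-.2),ray('scene',193/4.545+279.5,82/4.545+144.5),ray('top',175/4.545+127.5,107/4.545+135.5)]))
E
```

```text
post [589.8 235.2 100. ]
fin- [513.2 306.4  42. ]
fin+ [633.1 335.2  42. ]
fout- [503.3 327.4  42. ]
fout+ [628.1 356.3  42. ]
jf- [531.5 277.4  42. ]
jf+ [626.4 299.7  42. ]
bed- [551.5 111.5  12. ]
bed+ [676.7 141.1  12. ]
(array([589.32120448, 233.73815573, 100.41640604]), [np.float64(1.638661085969952), np.float64(1.3758159702823547), np.float64(1.7120612332209293)])
```

Emit:
jog_arm:
  commands:
    - {"dx": 0.08,"dy": -0.03,"dz": 0.9,"ax": 0,"ay": 0,"az": -0.05,"gripper": 0}
    - {"dx": 0,"dy": 0,"dz": 0.9,"ax": 0,"ay": 0,"az": 0,"gripper": 0}
    - {"dx": 0,"dy": 0,"dz": 0.9,"ax": 0,"ay": 0,"az": 0,"gripper": 0}
    - {"dx": 0,"dy": 0,"dz": 0.85,"ax": 0,"ay": 0,"az": 0,"gripper": 0}
    - {"dx": 0,"dy": 0,"dz": 0,"ax": 0,"ay": 0,"az": 0,"gripper": 1}
    - {"dx": 0,"dy": 0,"dz": 0,"ax": 0,"ay": 0,"az": 0,"gripper": 1}
    - {"dx": 0,"dy": 0,"dz": 0,"ax": 0,"ay": 0,"az": 0,"gripper": 1}
    - {"dx": 0,"dy": 0,"dz": 0,"ax": 0,"ay": 0,"az": 0,"gripper": 1}
    - {"dx": 0,"dy": 0,"dz": 0,"ax": 0,"ay": 0,"az": 0,"gripper": 1}
    - {"dx": 0,"dy": 0,"dz": 0,"ax": 0,"ay": 0,"az": 0,"gripper": 1}
  squeeze: 25

```text
clock: 3.45
eef_pos: [588.7, 236.4, 71.6]
eef_rot: [3.141, -0.0, 1.805]
wrist_force: [-0.0, -0.8, 0.2]
finger_gap: 37.5
finger_force: 0.0
```

Emit:
jog_arm:
  commands:
    - {"dx": 0,"dy": 0,"dz": 0,"ax": 0,"ay": 0,"az": 0,"gripper": 1}
    - {"dx": 0,"dy": 0,"dz": 0,"ax": 0,"ay": 0,"az": 0,"gripper": 1}
    - {"dx": 0,"dy": 0,"dz": 0,"ax": 0,"ay": 0,"az": 0,"gripper": 1}
    - {"dx": -0.15,"dy": 0,"dz": 0,"ax": 0,"ay": 0,"az": 0,"gripper": 1}

```text
clock: 3.95
eef_pos: [588.9, 231.0, 71.4]
eef_rot: [-3.139, -0.001, 1.806]
wrist_force: [-10.0, 1.3, 5.9]
finger_gap: 21.7
finger_force: 25.0
```

Emit:
jog_arm:
  commands:
    - {"dx": -0.2,"dy": 0,"dz": 0,"ax": 0,"ay": 0,"az": 0,"gripper": 1}
    - {"dx": -0.3,"dy": 0,"dz": 0,"ax": 0,"ay": 0,"az": 0,"gripper": 1}
    - {"dx": -0.3,"dy": 0,"dz": 0,"ax": 0,"ay": 0,"az": 0,"gripper": 1}
    - {"dx": -0.3,"dy": 0,"dz": 0,"ax": 0,"ay": 0,"az": 0,"gripper": 1}
    - {"dx": -0.3,"dy": 0,"dz": 0,"ax": 0,"ay": 0,"az": 0,"gripper": 1}
    - {"dx": -0.15,"dy": 0,"dz": 0,"ax": 0,"ay": 0,"az": 0,"gripper": 1}
    - {"dx": 0,"dy": 0,"dz": 0,"ax": 0,"ay": 0,"az": 0,"gripper": 1}

```text
clock: 4.82
eef_pos: [602.7, 169.4, 71.4]
eef_rot: [-3.136, 0.0, 1.805]
wrist_force: [-16.3, -6.9, 9.8]
finger_gap: 21.1
finger_force: 25.0
```

Emit:
jog_arm:
  commands:
    - {"dx": 0,"dy": 0,"dz": 0,"ax": 0,"ay": 0,"az": 0,"gripper": 0}
    - {"dx": 0,"dy": 0,"dz": 0,"ax": 0,"ay": 0,"az": 0,"gripper": 0}
    - {"dx": 0,"dy": 0,"dz": 0,"ax": 0,"ay": 0,"az": 0,"gripper": 0}
    - {"dx": 0,"dy": 0,"dz": -0.9,"ax": 0,"ay": 0,"az": 0,"gripper": 0}
    - {"dx": 0,"dy": 0,"dz": -0.9,"ax": 0,"ay": 0,"az": 0,"gripper": 0}
    - {"dx": 0,"dy": 0,"dz": -0.9,"ax": 0,"ay": 0,"az": 0,"gripper": 0}
    - {"dx": 0,"dy": 0,"dz": -0.9,"ax": 0,"ay": 0,"az": 0,"gripper": 0}
    - {"dx": 0,"dy": 0,"dz": -0.9,"ax": 0,"ay": 0,"az": 0,"gripper": 0}

```text
clock: 5.82
eef_pos: [604.4, 170.3, 252.7]
eef_rot: [3.141, -0.0, 1.805]
wrist_force: [-0.3, 0.2, -0.3]
finger_gap: 93.5
finger_force: 0.0
```

```bash
python3 -c "
from h import *
plan([568,-235,240],[np.pi,0,1.785])"
```

```text
n 12 shift [-0.806 -0.263  0.026] turn [ 0.   -0.    0.01] | p0 [604.4 170.3 252.7] f [-0.3  0.2 -0.3] gap 93.5 t 5.83
```

Emit:
jog_arm:
  commands:
    - {"dx": -0.8,"dy": -0.26,"dz": 0.03,"ax": 0,"ay": 0,"az": 0.01,"gripper": 0}
    - {"dx": -0.8,"dy": -0.26,"dz": 0.03,"ax": 0,"ay": 0,"az": 0.01,"gripper": 0}
    - {"dx": -0.8,"dy": -0.26,"dz": 0.03,"ax": 0,"ay": 0,"az": 0.01,"gripper": 0}
    - {"dx": -0.8,"dy": -0.26,"dz": 0.03,"ax": 0,"ay": 0,"az": 0.01,"gripper": 0}
    - {"dx": -0.8,"dy": -0.26,"dz": 0.03,"ax": 0,"ay": 0,"az": 0.01,"gripper": 0}
    - {"dx": -0.8,"dy": -0.26,"dz": 0.03,"ax": 0,"ay": 0,"az": 0.01,"gripper": 0}
    - {"dx": -0.8,"dy": -0.26,"dz": 0.03,"ax": 0,"ay": 0,"az": 0.01,"gripper": 0}
    - {"dx": -0.8,"dy": -0.26,"dz": 0.03,"ax": 0,"ay": 0,"az": 0.01,"gripper": 0}
    - {"dx": -0.8,"dy": -0.26,"dz": 0.03,"ax": 0,"ay": 0,"az": 0.01,"gripper": 0}
    - {"dx": -0.8,"dy": -0.26,"dz": 0.03,"ax": 0,"ay": 0,"az": 0.01,"gripper": 0}

```text
clock: 7.08
eef_pos: [575.0, -166.0, 239.5]
eef_rot: [3.141, 0.0, 1.788]
wrist_force: [-0.8, 0.5, -0.5]
finger_gap: 93.5
finger_force: 0.0
```

Emit:
jog_arm:
  commands:
    - {"dx": -0.8,"dy": -0.26,"dz": 0,"ax": 0,"ay": 0,"az": 0,"gripper": 0}
    - {"dx": -0.8,"dy": -0.26,"dz": 0,"ax": 0,"ay": 0,"az": 0,"gripper": 0}
    - {"dx": 0,"dy": 0,"dz": 0,"ax": 0,"ay": 0,"az": 0,"gripper": 0}

```text
clock: 7.45
eef_pos: [568.2, -233.7, 239.1]
eef_rot: [-3.141, 0.0, 1.785]
wrist_force: [-0.4, 0.6, 1.0]
finger_gap: 93.8
finger_force: 0.0
```

```bash
python3 - <<'E'
from h import *
from cell import cams,manip
s=manip.read_state();print(s['eef_rot'],s['joints'].round(2))
c=cams.camera("wrist");im=c["image"][:,:,::-1];cv2.imwrite("pics/w3raw.png",im)
np.savez("w3.npz",**c)
cv2.imwrite("pics/w3.png",cv2.resize(im[60:300,96:416],(800,600),interpolation=cv2.INTER_CUBIC))
E
```

```text
[-3.14136695e+00  1.20461200e-05  1.78544283e+00] [-0.45  0.43  1.29 -0.    1.43 -0.66]
```

View pics/w3.png

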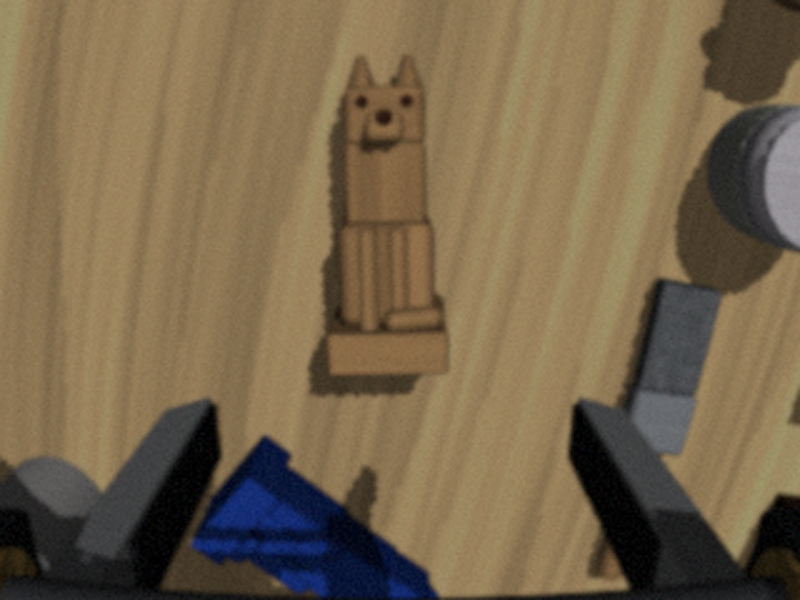

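The wrist crop shows the pale fox on its back: foot edge (329,373)-(448,373), chest from y≈142 to 222 and x≈346 to 426, ears at the top, and the blue look-alike below at (310,530).

```bash
python3 - <<'E'
from h import *
c=np.load("w3.npz")
q=lambda u,v:(u/2.5+96-.3,v/2.5+60-.3)
for n,u,v,z in [('foot-',329,373,60),('foot+',448,374,60),('ch-hi-',347,143,42),('ch-hi+',423,141,42),('ch-lo-',346,222,42),('ch-lo+',426,222,42),('hau-',341,225,50),('hau+',433,224,50),('nose',384,117,55)]:
    print(n,wz(c,*q(u,v),z).round(1))
# height check: foot corners with top view
for (u,v),(a,b) in [((448,374),(330,50)),((329,373),(358,160))]:
    p,e=tri([wray(c,*q(u,v)),ray('top',a/6.25+279.5,b/6.25+146.5)]);print('tri',p.round(1),np.round(e,1))
E
```

```text
foot- [ 547.  -282.8   60. ]
foot+ [ 605.3 -270.6   60. ]
ch-hi- [ 532.1 -170.5   42. ]
ch-hi+ [ 568.4 -161.6   42. ]
ch-lo- [ 539.7 -209.3   42. ]
ch-lo+ [ 578.8 -200.8   42. ]
hau- [ 537.9 -210.1   50. ]
hau+ [ 581.8 -200.    50. ]
nose [ 547.4 -154.1   55. ]
tri [ 608.6 -277.5   41.3] [0.8 0.8]
tri [ 547.1 -283.9   58. ] [0.4 0.4]
```

```bash
cat >> h.py <<'E'
def toolR(z,y):
    z=np.array(z)/np.linalg.norm(z);y=np.array(y)/np.linalg.norm(y);return Ro.from_matrix(np.c_[np.cross(y,z),y,z])
b=np.radians(35)
th=np.radians(12.8);H=np.array([-np.sin(th),np.cos(th),0]);A1=np.array([0,0,-np.cos(b)])-np.sin(b)*H
R1=toolR(A1,[np.cos(th),np.sin(th),0]);G=np.array([553.2,-176.5,28])
tc=np.radians(13.2);CX=np.array([np.cos(tc),np.sin(tc),0]);CY=np.array([-np.sin(tc),np.cos(tc),0])
A2=np.cos(b)*CX-np.array([0,0,np.sin(b)]);R2=toolR(A2,-CY);SPOT=np.array([576.7,290.0,12])
E
python3 -c "
from h import *
print(A1,A2)
plan(G-89*A1,R1)"
```

```text
[ 0.127075   -0.55932269 -0.81915204] [ 0.79750915  0.18705408 -0.57357644]
n 5 shift [ 0.706 -0.015  0.547] turn [-0.003 -0.7   -0.008] | p0 [ 568.4 -232.4  239.2] f [-0.1 -0.2 -0.4] gap 94.1 t 7.5
```

Emit:
jog_arm:
  commands:
    - {"dx": 0.7,"dy": -0.015,"dz": 0.55,"ax": 0,"ay": -0.7,"az": -0.01,"gripper": 0}
    - {"dx": 0.7,"dy": -0.015,"dz": 0.55,"ax": 0,"ay": -0.7,"az": -0.01,"gripper": 0}
    - {"dx": 0.7,"dy": -0.015,"dz": 0.55,"ax": 0,"ay": -0.7,"az": -0.01,"gripper": 0}
    - {"dx": 0.7,"dy": -0.015,"dz": 0.55,"ax": 0,"ay": -0.7,"az": -0.01,"gripper": 0}
    - {"dx": 0.7,"dy": -0.015,"dz": 0.55,"ax": 0,"ay": -0.7,"az": -0.01,"gripper": 0}
    - {"dx": 0,"dy": 0,"dz": 0,"ax": 0,"ay": 0,"az": 0,"gripper": 0}
    - {"dx": 0,"dy": 0,"dz": 0,"ax": 0,"ay": 0,"az": 0,"gripper": 0}

```text
clock: 8.38
eef_pos: [542.8, -127.2, 102.0]
eef_rot: [-3.14, 0.61, 1.798]
wrist_force: [-1.4, -0.7, -0.1]
finger_gap: 94.2
finger_force: 0.0
```

```bash
python3 -c "
from h import *
from cell import manip
print(manip.read_state()['joints'].round(2),manip.read_state()['eef_rot'])
plan(G+11*A1,R1)"
```

```text
[-0.03  0.41  1.78 -0.76  0.93  0.2 ] [-3.13993553  0.60962533  1.79799828]
n 3 shift [ 0.009 -0.007  0.838] turn [ 0.001 -0.002  0.006] | p0 [ 542.8 -127.2  102. ] f [-1.4 -0.7 -0.1] gap 94.2 t 8.38
```

Emit:
jog_arm:
  commands:
    - {"dx": 0,"dy": 0,"dz": 0.84,"ax": 0,"ay": 0,"az": 0,"gripper": 0}
    - {"dx": 0,"dy": 0,"dz": 0.84,"ax": 0,"ay": 0,"az": 0,"gripper": 0}
    - {"dx": 0,"dy": 0,"dz": 0.84,"ax": 0,"ay": 0,"az": 0,"gripper": 0}
    - {"dx": 0,"dy": 0,"dz": 0,"ax": 0,"ay": 0,"az": 0,"gripper": 0}
    - {"dx": 0,"dy": 0,"dz": 0,"ax": 0,"ay": 0,"az": 0,"gripper": 0.3}
  squeeze: 50

```text
clock: 9.0
eef_pos: [555.5, -184.2, 20.1]
eef_rot: [-3.141, 0.611, 1.796]
wrist_force: [0.1, 0.7, 0.2]
finger_gap: 86.9
finger_force: 0.0
```

Emit:
jog_arm:
  commands:
    - {"dx": 0,"dy": 0,"dz": 0,"ax": 0,"ay": 0,"az": 0,"gripper": 1}
    - {"dx": 0,"dy": 0,"dz": 0,"ax": 0,"ay": 0,"az": 0,"gripper": 1}
    - {"dx": 0,"dy": 0,"dz": 0,"ax": 0,"ay": 0,"az": 0,"gripper": 1}
    - {"dx": 0,"dy": 0,"dz": 0,"ax": 0,"ay": 0,"az": 0,"gripper": 1}
    - {"dx": 0,"dy": 0,"dz": 0,"ax": 0,"ay": 0,"az": 0,"gripper": 1}
    - {"dx": 0,"dy": 0,"dz": 0,"ax": 0,"ay": 0,"az": 0,"gripper": 1}

```text
clock: 9.75
eef_pos: [554.6, -183.9, 18.4]
eef_rot: [-3.138, 0.611, 1.798]
wrist_force: [-1.9, 1.2, 3.2]
finger_gap: 39.6
finger_force: 49.8
```

```bash
cat >> h.py <<'E'
TP=SPOT-7*CY+11.6*CX+np.array([0,0,95.2])
E
python3 -c "
from h import *
from cell import manip
s=manip.read_state()
up=s['eef_pos']+[0,0,200]
plan(up,Ro.from_euler('xyz',s['eef_rot']))
print(TP)
for f in (.5,):
    m=np.array([520,80,270]);K=Ro.concatenate([R1,R2]);
    from scipy.spatial.transform import Slerp
    Rm=Slerp([0,1],K)([.5])[0]
    plan(m,Rm,(up,R1)); plan(TP+[0,0,70],R2,(m,Rm))
"
```

```text
n 6 shift [-0.478 -0.002 -0.683] turn [0. 0. 0.] | p0 [ 554.6 -183.9   18.4] f [-1.9  1.2  3.2] gap 39.6 t 9.75
[589.59197136 285.83381777 107.2       ]
n 8 shift [ 0.746 -0.124 -0.434] turn [-0.106  0.434  0.601] | p0 [ 554.6 -183.9  218.4] f [-1.9  1.2  3.2] gap 39.6 t 9.75
n 7 shift [ 0.458 -0.54   0.527] turn [-0.121  0.496  0.686] | p0 [520  80 270] f [-1.9  1.2  3.2] gap 39.6 t 9.75
```

Emit:
jog_arm:
  commands:
    - {"dx": -0.24,"dy": 0,"dz": -0.34,"ax": 0,"ay": 0,"az": 0,"gripper": 1}
    - {"dx": -0.48,"dy": 0,"dz": -0.68,"ax": 0,"ay": 0,"az": 0,"gripper": 1}
    - {"dx": -0.48,"dy": 0,"dz": -0.68,"ax": 0,"ay": 0,"az": 0,"gripper": 1}
    - {"dx": -0.48,"dy": 0,"dz": -0.68,"ax": 0,"ay": 0,"az": 0,"gripper": 1}
    - {"dx": -0.48,"dy": 0,"dz": -0.68,"ax": 0,"ay": 0,"az": 0,"gripper": 1}
    - {"dx": -0.48,"dy": 0,"dz": -0.68,"ax": 0,"ay": 0,"az": 0,"gripper": 1}
    - {"dx": -0.24,"dy": 0,"dz": -0.34,"ax": 0,"ay": 0,"az": 0,"gripper": 1}

```text
clock: 10.62
eef_pos: [555.6, -184.5, 220.4]
eef_rot: [-3.141, 0.611, 1.796]
wrist_force: [0.8, -0.2, -3.6]
finger_gap: 40.0
finger_force: 49.8
```

Emit:
jog_arm:
  commands:
    - {"dx": 0.75,"dy": -0.12,"dz": -0.43,"ax": -0.11,"ay": 0.43,"az": 0.6,"gripper": 1}
    - {"dx": 0.75,"dy": -0.12,"dz": -0.43,"ax": -0.11,"ay": 0.43,"az": 0.6,"gripper": 1}
    - {"dx": 0.75,"dy": -0.12,"dz": -0.43,"ax": -0.11,"ay": 0.43,"az": 0.6,"gripper": 1}
    - {"dx": 0.75,"dy": -0.12,"dz": -0.43,"ax": -0.11,"ay": 0.43,"az": 0.6,"gripper": 1}
    - {"dx": 0.75,"dy": -0.12,"dz": -0.43,"ax": -0.11,"ay": 0.43,"az": 0.6,"gripper": 1}
    - {"dx": 0.75,"dy": -0.12,"dz": -0.43,"ax": -0.11,"ay": 0.43,"az": 0.6,"gripper": 1}
    - {"dx": 0.75,"dy": -0.12,"dz": -0.43,"ax": -0.11,"ay": 0.43,"az": 0.6,"gripper": 1}
    - {"dx": 0.75,"dy": -0.12,"dz": -0.43,"ax": -0.11,"ay": 0.43,"az": 0.6,"gripper": 1}
    - {"dx": 0,"dy": 0,"dz": 0,"ax": 0,"ay": 0,"az": 0,"gripper": 1}

```text
clock: 11.75
eef_pos: [521.3, 81.1, 268.4]
eef_rot: [2.793, -0.16, 1.076]
wrist_force: [1.0, -0.4, -4.2]
finger_gap: 39.9
finger_force: 49.8
```

```bash
python3 -c "
from h import *
from cell import manip
print(manip.read_state()['joints'].round(2),manip.read_state()['eef_rot'])
plan(TP+[0,0,70],R2)"
```

```text
[ 0.12  0.01  1.78 -0.09  0.99  0.68] [ 2.79267508 -0.16001107  1.07575506]
n 7 shift [ 0.458 -0.538  0.517] turn [-0.118  0.496  0.693] | p0 [521.3  81.1 268.4] f [ 1.  -0.4 -4.2] gap 39.9 t 11.75
```

```bash
python3 -c "
from h import *
plan(TP+[0,0,120],R2)"
```

```text
n 7 shift [ 0.552 -0.485  0.368] turn [-0.118  0.496  0.693] | p0 [521.3  81.1 268.4] f [ 1.  -0.4 -4.2] gap 39.9 t 11.75
```

Emit:
jog_arm:
  commands:
    - {"dx": 0.55,"dy": -0.485,"dz": 0.37,"ax": -0.12,"ay": 0.5,"az": 0.69,"gripper": 1}
    - {"dx": 0.55,"dy": -0.485,"dz": 0.37,"ax": -0.12,"ay": 0.5,"az": 0.69,"gripper": 1}
    - {"dx": 0.55,"dy": -0.485,"dz": 0.37,"ax": -0.12,"ay": 0.5,"az": 0.69,"gripper": 1}
    - {"dx": 0.55,"dy": -0.485,"dz": 0.37,"ax": -0.12,"ay": 0.5,"az": 0.69,"gripper": 1}
    - {"dx": 0.55,"dy": -0.485,"dz": 0.37,"ax": -0.12,"ay": 0.5,"az": 0.69,"gripper": 1}
    - {"dx": 0.55,"dy": -0.485,"dz": 0.37,"ax": -0.12,"ay": 0.5,"az": 0.69,"gripper": 1}
    - {"dx": 0.55,"dy": -0.485,"dz": 0.37,"ax": -0.12,"ay": 0.5,"az": 0.69,"gripper": 1}
    - {"dx": 0,"dy": 0,"dz": 0,"ax": 0,"ay": 0,"az": 0,"gripper": 1}
    - {"dx": 0,"dy": 0,"dz": 0,"ax": 0,"ay": 0,"az": 0,"gripper": 1}

```text
clock: 12.88
eef_pos: [573.3, 248.4, 219.8]
eef_rot: [2.973, -0.851, 0.44]
wrist_force: [0.1, 0.4, -4.0]
finger_gap: 39.9
finger_force: 49.8
```

```bash
python3 - <<'E'
from h import *
from cell import manip,cams
print(manip.read_state()['joints'].round(2),manip.read_state()['eef_rot'],R2.as_euler('xyz'))
plan(TP+[0,0,25],R2)
t=cams.camera("top")["image"][:,:,::-1];s=cams.camera("scene")["image"][:,:,::-1]
cv2.imwrite("pics/t4raw.png",t);cv2.imwrite("pics/s4raw.png",s)
cr=lambda im,x,y:cv2.resize(im[y:y+120,x:x+80],(400,600),interpolation=cv2.INTER_CUBIC)
cv2.imwrite("pics/c4.png",np.hstack([cr(t,120,90),cr(s,280,90)]))
E
```

```text
[ 0.41  0.13  1.94 -0.61  0.26  2.15] [ 2.97316957 -0.85121545  0.43968285] [ 3.14159265 -0.95993109  0.23038346]
n 3 shift [-0.416 -0.316  0.614] turn [0.006 0.185 0.263] | p0 [573.3 248.4 219.8] f [ 0.1  0.4 -4. ] gap 39.9 t 12.88
```

View pics/c4.png

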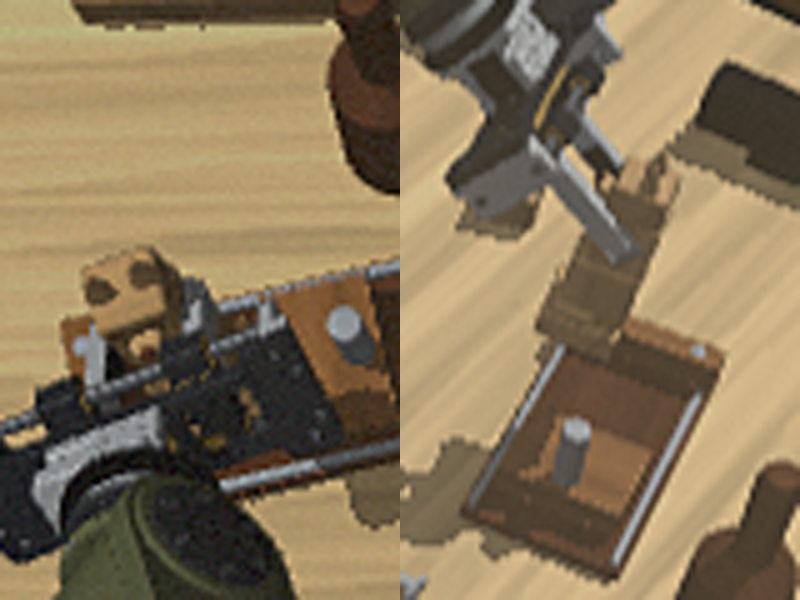

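The picture shows the fox firmly held and almost upright over the fence end, with the jaw open. The wrist is close to its singularity here (j5 0.26). I'll set the fox with its back to the fence instead, which is a tilt about the tool's y. First I'll check that the mallet clears.

```bash
cat >> h.py <<'E'
A3=np.cos(b)*CY-np.array([0,0,np.sin(b)]);R3=toolR(A3,CX)
TP3=SPOT-7*CY+11.6*CY+np.array([0,0,95.2])
E
python3 - <<'E'
from h import *
m=onz('top',316*.64,185*.64,40);print('mallet head',m, 'handle top',onz('top',300*.64,140*.64,206))
m=onz('scene',538*.64,340*.64,20);print(m)
for P in (m,):
    d=P-SPOT;print('clamp rel spot x,y',d@CX,d@CY)
print(TP3)
p=np.array([560,190,290.])
plan(p,R3)
from scipy.spatial.transform import Slerp
from cell import manip
R0=Ro.from_euler('xyz',manip.read_state()['eef_rot'])
E
```

```text
mallet head [741.33739018 131.81144519  40.        ] handle top [758.66725379 139.57815365 206.        ]
[767.5524438  135.69030742  20.        ]
clamp rel spot x,y 150.57316027811308 -193.8139828104558
[575.649586   294.47846295 107.2       ]
n 9 shift [ 0.038  0.073 -0.255] turn [ 0.783  0.103 -0.538] | p0 [573.5 248.5 220.4] f [ 0.1  0.  -3.4] gap 39.8 t 12.97
```

```bash
python3 - <<'E'
from h import *
plan([580,225,260],R3)
E
```

```text
n 9 shift [ 0.052  0.061 -0.106] turn [ 0.783  0.103 -0.538] | p0 [573.5 248.5 220.4] f [ 0.1  0.  -3.4] gap 39.8 t 12.97
```

Emit:
jog_arm:
  commands:
    - {"dx": 0.05,"dy": 0.06,"dz": -0.11,"ax": 0.78,"ay": 0.1,"az": -0.54,"gripper": 1}
    - {"dx": 0.05,"dy": 0.06,"dz": -0.11,"ax": 0.78,"ay": 0.1,"az": -0.54,"gripper": 1}
    - {"dx": 0.05,"dy": 0.06,"dz": -0.11,"ax": 0.78,"ay": 0.1,"az": -0.54,"gripper": 1}
    - {"dx": 0.05,"dy": 0.06,"dz": -0.11,"ax": 0.78,"ay": 0.1,"az": -0.54,"gripper": 1}
    - {"dx": 0,"dy": 0,"dz": 0,"ax": 0,"ay": 0,"az": 0,"gripper": 1}

```text
clock: 13.6
eef_pos: [564.6, 237.1, 210.8]
eef_rot: [3.027, -0.778, 0.597]
wrist_force: [0.1, 0.0, -4.2]
finger_gap: 39.6
finger_force: 49.8
```

```bash
python3 - <<'E'
from h import *
from cell import manip
print(manip.read_state()['joints'].round(2))
plan([580,225,260],R3)
E
```

```text
[0.3  0.12 1.94 0.32 0.32 1.05]
n 8 shift [ 0.106  0.066 -0.11 ] turn [ 0.737  0.147 -0.555] | p0 [564.6 237.1 210.8] f [ 0.1  0.  -4.2] gap 39.6 t 13.6
```

j4 has swung through, so the rest should go freely.

Emit:
jog_arm:
  commands:
    - {"dx": 0.1,"dy": 0.07,"dz": -0.11,"ax": 0.74,"ay": 0.15,"az": -0.55,"gripper": 1}
    - {"dx": 0.1,"dy": 0.07,"dz": -0.11,"ax": 0.74,"ay": 0.15,"az": -0.55,"gripper": 1}
    - {"dx": 0.1,"dy": 0.07,"dz": -0.11,"ax": 0.74,"ay": 0.15,"az": -0.55,"gripper": 1}
    - {"dx": 0.1,"dy": 0.07,"dz": -0.11,"ax": 0.74,"ay": 0.15,"az": -0.55,"gripper": 1}
    - {"dx": 0.1,"dy": 0.07,"dz": -0.11,"ax": 0.74,"ay": 0.15,"az": -0.55,"gripper": 1}
    - {"dx": 0.1,"dy": 0.07,"dz": -0.11,"ax": 0.74,"ay": 0.15,"az": -0.55,"gripper": 1}
    - {"dx": 0.1,"dy": 0.07,"dz": -0.11,"ax": 0.74,"ay": 0.15,"az": -0.55,"gripper": 1}
    - {"dx": 0.1,"dy": 0.07,"dz": -0.11,"ax": 0.74,"ay": 0.15,"az": -0.55,"gripper": 1}
    - {"dx": 0,"dy": 0,"dz": 0,"ax": 0,"ay": 0,"az": 0,"gripper": 1}

```text
clock: 14.72
eef_pos: [577.6, 221.6, 245.8]
eef_rot: [-3.077, -0.926, 1.606]
wrist_force: [0.3, 0.5, -2.8]
finger_gap: 39.8
finger_force: 49.8
```

```bash
python3 - <<'E'
from h import *
from cell import manip
print(manip.read_state()['joints'].round(2),R3.as_euler('xyz'))
plan(TP3+[0,0,110],R3)
E
```

```text
[-0.04  0.48  1.45  0.92  1.48 -0.33] [ 3.14159265 -0.95993109  1.80117979]
n 3 shift [0.167 0.072 0.627] turn [ 0.179  0.058 -0.221] | p0 [577.6 221.6 245.8] f [ 0.3  0.5 -2.8] gap 39.8 t 14.72
```

Emit:
jog_arm:
  commands:
    - {"dx": 0.17,"dy": 0.07,"dz": 0.63,"ax": 0.18,"ay": 0.06,"az": -0.22,"gripper": 1}
    - {"dx": 0.17,"dy": 0.07,"dz": 0.63,"ax": 0.18,"ay": 0.06,"az": -0.22,"gripper": 1}
    - {"dx": 0.17,"dy": 0.07,"dz": 0.63,"ax": 0.18,"ay": 0.06,"az": -0.22,"gripper": 1}
    - {"dx": 0,"dy": 0,"dz": 0,"ax": 0,"ay": 0,"az": 0,"gripper": 1}
    - {"dx": 0,"dy": 0,"dz": 0,"ax": 0,"ay": 0,"az": 0,"gripper": 1}

```text
clock: 15.35
eef_pos: [574.4, 295.5, 219.7]
eef_rot: [3.135, -0.963, 1.807]
wrist_force: [0.3, 0.4, -3.8]
finger_gap: 40.0
finger_force: 49.8
```

```bash
python3 - <<'E'
from h import *
from cell import manip,cams
plan(TP3+[0,0,20],R3)
s=manip.read_state();print(s['eef_rot'],s['joints'].round(2)); 
t=cams.camera("top")["image"][:,:,::-1];s=cams.camera("scene")["image"][:,:,::-1]
cv2.imwrite("pics/t5raw.png",t);cv2.imwrite("pics/s5raw.png",s)
cr=lambda im,x,y:cv2.resize(im[y:y+120,x:x+80],(400,600),interpolation=cv2.INTER_CUBIC)
cv2.imwrite("pics/c5.png",np.hstack([cr(t,120,90),cr(s,280,90)]))
E
```

```text
n 3 shift [-0.638  0.006  0.432] turn [ 0.004 -0.006  0.006] | p0 [574.4 295.5 219.7] f [ 0.3  0.4 -3.8] gap 40.0 t 15.35
[ 3.13469709 -0.96288007  1.80691224] [ 0.08  0.57  1.39  0.95  1.47 -0.41]
```

View pics/c5.png

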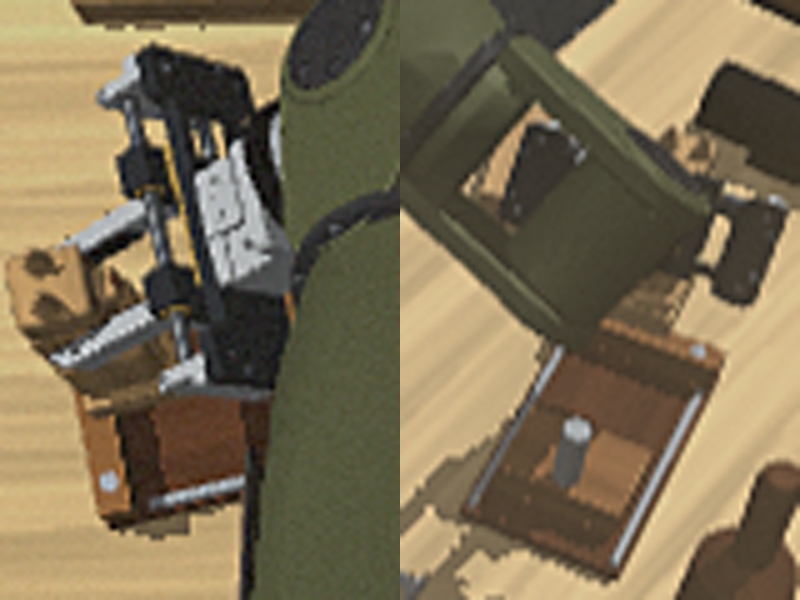

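The crop shows the fox held upright above the fence end, its head at (60,280) in the top half, with the jaw open and the post clear. I'll descend with a little more clearance from the fence, about 13 mm.

```bash
python3 - <<'E'
from h import *
plan(TP3-6*CY+[0,0,12],R3)
E
```

```text
n 3 shift [-0.723  0.003  0.433] turn [ 0.005 -0.007  0.008] | p0 [574.7 295.2 220. ] f [ 0.6  0.2 -3.1] gap 40.1 t 15.45
```

Emit:
jog_arm:
  commands:
    - {"dx": -0.16,"dy": 0,"dz": -0.1,"ax": 0.02,"ay": -0.02,"az": 0.02,"gripper": 1}
    - {"dx": -0.67,"dy": 0,"dz": 0.47,"ax": 0,"ay": 0,"az": 0,"gripper": 1}
    - {"dx": -0.67,"dy": 0,"dz": 0.47,"ax": 0,"ay": 0,"az": 0,"gripper": 1}
    - {"dx": -0.34,"dy": 0,"dz": 0.23,"ax": 0,"ay": 0,"az": 0,"gripper": 1}
    - {"dx": -0.33,"dy": 0,"dz": 0.23,"ax": 0,"ay": 0,"az": 0,"gripper": 1}
    - {"dx": 0,"dy": 0,"dz": 0,"ax": 0,"ay": 0,"az": 0,"gripper": 1}

```text
clock: 16.2
eef_pos: [576.2, 289.0, 118.0]
eef_rot: [-3.14, -0.962, 1.804]
wrist_force: [0.8, 0.6, -3.3]
finger_gap: 39.6
finger_force: 49.8
```

```bash
python3 - <<'E'
from h import *
from cell import manip
print(manip.read_state()['eef_rot'])
plan(TP3-6*CY,R3)
E
```

```text
[-3.1403812  -0.96194246  1.80362199]
n 1 shift [-0.23   0.018  0.143] turn [-0.018 -0.012  0.008] | p0 [576.2 289.  118. ] f [ 0.8  0.6 -3.3] gap 39.6 t 16.2
```

Emit:
jog_arm:
  commands:
    - {"dx": -0.06,"dy": 0,"dz": 0.042,"ax": 0,"ay": 0,"az": 0,"gripper": 1}
    - {"dx": -0.06,"dy": 0,"dz": 0.042,"ax": 0,"ay": 0,"az": 0,"gripper": 1}
    - {"dx": -0.04,"dy": 0,"dz": 0.028,"ax": 0,"ay": 0,"az": 0,"gripper": 1}
    - {"dx": 0,"dy": 0,"dz": 0,"ax": 0,"ay": 0,"az": 0,"gripper": 1}

```text
clock: 16.7
eef_pos: [576.3, 289.2, 110.8]
eef_rot: [3.141, -0.962, 1.806]
wrist_force: [-0.6, -0.0, -3.2]
finger_gap: 40.0
finger_force: 49.8
```

Emit:
jog_arm:
  commands:
    - {"dx": -0.03,"dy": 0,"dz": 0.021,"ax": 0,"ay": 0,"az": 0,"gripper": 1}
    - {"dx": 0,"dy": 0,"dz": 0,"ax": 0,"ay": 0,"az": 0,"gripper": 1}

```text
clock: 16.95
eef_pos: [576.4, 289.3, 109.8]
eef_rot: [3.14, -0.962, 1.806]
wrist_force: [-1.2, 0.0, 0.3]
finger_gap: 39.8
finger_force: 49.8
```

Emit:
jog_arm:
  commands:
    - {"dx": -0.02,"dy": 0,"dz": 0.014,"ax": 0,"ay": 0,"az": 0,"gripper": 1}
    - {"dx": 0,"dy": 0,"dz": 0,"ax": 0,"ay": 0,"az": 0,"gripper": 1}

```text
clock: 17.2
eef_pos: [576.4, 289.4, 109.7]
eef_rot: [3.139, -0.963, 1.808]
wrist_force: [-3.4, -1.2, 7.5]
finger_gap: 39.2
finger_force: 49.9
```

Emit:
jog_arm:
  commands:
    - {"dx": 0,"dy": 0,"dz": 0,"ax": 0,"ay": 0,"az": 0,"gripper": 1}
    - {"dx": 0,"dy": 0,"dz": 0,"ax": 0,"ay": 0,"az": 0,"gripper": 1}
  squeeze: 8

```text
clock: 17.45
eef_pos: [576.3, 289.4, 109.4]
eef_rot: [3.14, -0.963, 1.807]
wrist_force: [-3.1, -2.5, 6.5]
finger_gap: 40.1
finger_force: 8.0
```

Emit:
jog_arm:
  commands:
    - {"dx": 0,"dy": 0,"dz": 0,"ax": 0,"ay": 0,"az": 0,"gripper": 0.5}
    - {"dx": 0,"dy": 0,"dz": 0,"ax": 0,"ay": 0,"az": 0,"gripper": 0.3}
    - {"dx": 0,"dy": 0,"dz": 0,"ax": 0,"ay": 0,"az": 0,"gripper": 0}
    - {"dx": 0,"dy": 0,"dz": 0,"ax": 0,"ay": 0,"az": 0,"gripper": 0}
    - {"dx": 0,"dy": 0,"dz": 0,"ax": 0,"ay": 0,"az": 0,"gripper": 0}

```text
clock: 18.08
eef_pos: [576.3, 289.2, 108.4]
eef_rot: [3.141, -0.962, 1.806]
wrist_force: [0.4, -0.1, 0.3]
finger_gap: 83.5
finger_force: 0.0
```

Now I'll retreat along the tool, backward and up, until clear, then straight up and back to look with the wrist camera.

Emit:
jog_arm:
  commands:
    - {"dx": 0,"dy": 0,"dz": 0,"ax": 0,"ay": 0,"az": 0,"gripper": 0}
    - {"dx": 0,"dy": 0,"dz": -0.6,"ax": 0,"ay": 0,"az": 0,"gripper": 0}
    - {"dx": 0,"dy": 0,"dz": -0.9,"ax": 0,"ay": 0,"az": 0,"gripper": 0}
    - {"dx": 0,"dy": 0,"dz": -0.9,"ax": 0,"ay": 0,"az": 0,"gripper": 0}
    - {"dx": 0,"dy": 0,"dz": -0.9,"ax": 0,"ay": 0,"az": 0,"gripper": 0}
    - {"dx": 0,"dy": 0,"dz": -0.9,"ax": 0,"ay": 0,"az": 0,"gripper": 0}
    - {"dx": 0,"dy": 0,"dz": 0,"ax": 0,"ay": 0,"az": 0,"gripper": 0}

```text
clock: 18.95
eef_pos: [609.4, 152.4, 206.6]
eef_rot: [3.135, -0.96, 1.807]
wrist_force: [-0.5, -0.4, 0.0]
finger_gap: 94.0
finger_force: 0.0
```

```bash
python3 - <<'E'
from h import *
from cell import manip,cams
plan([603,166,235],[np.pi,0,1.801])
c=cams.camera("wrist");im=c["image"][:,:,::-1];cv2.imwrite("pics/w6raw.png",im);np.savez("w6.npz",**c)
cv2.imwrite("pics/w6.png",cv2.resize(im,(800,600)))
E
```

```text
n 6 shift [ 0.119 -0.013 -0.07 ] turn [ 0.003 -0.917  0.002] | p0 [609.4 152.4 206.6] f [-0.5 -0.4  0. ] gap 94.0 t 18.95
```

View pics/w6.png

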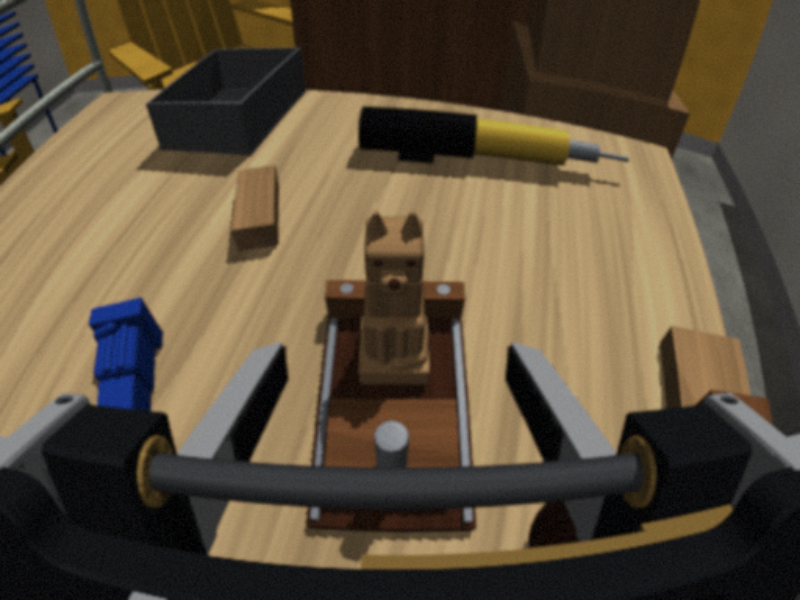

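The wrist view shows the fox standing upright on the bed, facing the jaw and centred along the fence (foot x 360-430, bed 325-465). The post top is at (392,437).

```bash
python3 - <<'E'
from h import *
c=np.load("w6.npz")
P=wz(c,392*.64-.2,437*.64-.2,100);print('post',P)
for u,v in [(360,380),(429,384)]: p=wz(c,u*.64-.2,v*.64-.2,12+5);print(p, (p-SPOT)@CX,(p-SPOT)@CY)
plan([604,168,190],[np.pi,0,1.801])
E
```

```text
post [605.04557291 166.8186619  100.        ]
[557.58400255 244.57181695  17.        ] -28.984496952631517 -39.862765960288904
[616.53985353 254.60576091  17.        ] 30.70493560058935 -43.55654968378638
n 6 shift [ 0.019 -0.005  0.09 ] turn [ 0.001 -0.918  0.003] | p0 [608.6 153.8 205.3] f [-0.3 -0.5 -0.9] gap 93.6 t 19.0
```

Emit:
jog_arm:
  commands:
    - {"dx": 0.02,"dy": 0,"dz": 0.09,"ax": 0,"ay": -0.92,"az": 0,"gripper": 0}
    - {"dx": 0.02,"dy": 0,"dz": 0.09,"ax": 0,"ay": -0.92,"az": 0,"gripper": 0}
    - {"dx": 0.02,"dy": 0,"dz": 0.09,"ax": 0,"ay": -0.92,"az": 0,"gripper": 0}
    - {"dx": 0.02,"dy": 0,"dz": 0.09,"ax": 0,"ay": -0.92,"az": 0,"gripper": 0}
    - {"dx": 0.02,"dy": 0,"dz": 0.09,"ax": 0,"ay": -0.92,"az": 0,"gripper": 0}
    - {"dx": 0.02,"dy": 0,"dz": 0.09,"ax": 0,"ay": -0.92,"az": 0,"gripper": 0}
    - {"dx": 0,"dy": 0,"dz": 0,"ax": 0,"ay": 0,"az": 0,"gripper": 0}

```text
clock: 19.88
eef_pos: [603.6, 172.2, 188.8]
eef_rot: [-3.141, 0.002, 1.809]
wrist_force: [-0.4, -0.0, -0.7]
finger_gap: 93.7
finger_force: 0.0
```

```bash
python3 - <<'E'
from h import *
plan([604.5,167.5,71],[np.pi,0,1.801])
E
```

```text
n 4 shift [-0.029 -0.001  0.736] turn [-0.001  0.003  0.012] | p0 [603.6 172.2 188.8] f [-0.4 -0.  -0.7] gap 93.7 t 19.88
```

Emit:
jog_arm:
  commands:
    - {"dx": -0.1,"dy": 0,"dz": 0.74,"ax": 0,"ay": 0,"az": 0.04,"gripper": 0}
    - {"dx": 0,"dy": 0,"dz": 0.74,"ax": 0,"ay": 0,"az": 0,"gripper": 0}
    - {"dx": 0,"dy": 0,"dz": 0.74,"ax": 0,"ay": 0,"az": 0,"gripper": 0}
    - {"dx": 0,"dy": 0,"dz": 0.72,"ax": 0,"ay": 0,"az": 0,"gripper": 0}
    - {"dx": 0,"dy": 0,"dz": 0,"ax": 0,"ay": 0,"az": 0,"gripper": 0.6}
    - {"dx": 0,"dy": 0,"dz": 0,"ax": 0,"ay": 0,"az": 0,"gripper": 1}
    - {"dx": 0,"dy": 0,"dz": 0,"ax": 0,"ay": 0,"az": 0,"gripper": 1}
    - {"dx": 0,"dy": 0,"dz": 0,"ax": 0,"ay": 0,"az": 0,"gripper": 1}
    - {"dx": 0,"dy": 0,"dz": 0,"ax": 0,"ay": 0,"az": 0,"gripper": 1}
    - {"dx": 0,"dy": 0,"dz": 0,"ax": 0,"ay": 0,"az": 0,"gripper": 1}
  squeeze: 25

```text
clock: 21.12
eef_pos: [605.7, 165.7, 71.9]
eef_rot: [3.141, 0.002, 1.798]
wrist_force: [-0.9, 0.6, 0.2]
finger_gap: 37.2
finger_force: 0.0
```

Emit:
jog_arm:
  commands:
    - {"dx": 0,"dy": 0,"dz": 0,"ax": 0,"ay": 0,"az": 0,"gripper": 1}
    - {"dx": 0,"dy": 0,"dz": 0,"ax": 0,"ay": 0,"az": 0,"gripper": 1}
    - {"dx": 0,"dy": 0,"dz": 0,"ax": 0,"ay": 0,"az": 0,"gripper": 1}
    - {"dx": 0,"dy": 0,"dz": 0,"ax": 0,"ay": 0,"az": 0,"gripper": 1}

```text
clock: 21.62
eef_pos: [603.7, 165.2, 71.6]
eef_rot: [-3.136, 0.002, 1.798]
wrist_force: [-18.3, -4.5, 9.8]
finger_gap: 21.7
finger_force: 25.0
```

Emit:
jog_arm:
  commands:
    - {"dx": 0.1,"dy": -0.04,"dz": 0,"ax": 0,"ay": 0,"az": 0,"gripper": 1}
    - {"dx": 0.15,"dy": 0,"dz": 0,"ax": 0,"ay": 0,"az": 0,"gripper": 1}
    - {"dx": 0.15,"dy": 0,"dz": 0,"ax": 0,"ay": 0,"az": 0,"gripper": 1}
    - {"dx": 0.1,"dy": 0,"dz": 0,"ax": 0,"ay": 0,"az": 0,"gripper": 1}
    - {"dx": 0.06,"dy": 0,"dz": 0,"ax": 0,"ay": 0,"az": 0,"gripper": 1}
    - {"dx": 0,"dy": 0,"dz": 0,"ax": 0,"ay": 0,"az": 0,"gripper": 1}

```text
clock: 22.38
eef_pos: [598.7, 187.2, 71.6]
eef_rot: [-3.141, 0.002, 1.798]
wrist_force: [-5.1, -2.5, 3.4]
finger_gap: 21.6
finger_force: 25.0
```

Emit:
jog_arm:
  commands:
    - {"dx": 0.06,"dy": 0,"dz": 0,"ax": 0,"ay": 0,"az": 0,"gripper": 1}
    - {"dx": 0.06,"dy": 0,"dz": 0,"ax": 0,"ay": 0,"az": 0,"gripper": 1}
    - {"dx": 0.06,"dy": 0,"dz": 0,"ax": 0,"ay": 0,"az": 0,"gripper": 1}
    - {"dx": 0.06,"dy": 0,"dz": 0,"ax": 0,"ay": 0,"az": 0,"gripper": 1}
    - {"dx": 0,"dy": 0,"dz": 0,"ax": 0,"ay": 0,"az": 0,"gripper": 1}

```text
clock: 23.0
eef_pos: [596.7, 196.2, 71.7]
eef_rot: [-3.141, 0.002, 1.798]
wrist_force: [-3.7, -4.3, 3.6]
finger_gap: 21.6
finger_force: 25.0
```

Emit:
jog_arm:
  commands:
    - {"dx": 0.06,"dy": 0,"dz": 0,"ax": 0,"ay": 0,"az": 0,"gripper": 1}
    - {"dx": 0.06,"dy": 0,"dz": 0,"ax": 0,"ay": 0,"az": 0,"gripper": 1}
    - {"dx": 0.04,"dy": 0,"dz": 0,"ax": 0,"ay": 0,"az": 0,"gripper": 1}
    - {"dx": 0,"dy": 0,"dz": 0,"ax": 0,"ay": 0,"az": 0,"gripper": 1}

```text
clock: 23.5
eef_pos: [595.3, 202.3, 71.6]
eef_rot: [-3.141, 0.002, 1.798]
wrist_force: [-3.1, -4.6, 2.7]
finger_gap: 21.5
finger_force: 25.0
```

Emit:
jog_arm:
  commands:
    - {"dx": 0.03,"dy": 0,"dz": 0,"ax": 0,"ay": 0,"az": 0,"gripper": 1}
    - {"dx": 0,"dy": 0,"dz": 0,"ax": 0,"ay": 0,"az": 0,"gripper": 1}

```text
clock: 23.75
eef_pos: [595.1, 203.4, 71.7]
eef_rot: [-3.141, 0.002, 1.798]
wrist_force: [-3.7, -6.1, 3.3]
finger_gap: 21.5
finger_force: 25.0
```

Emit:
jog_arm:
  commands:
    - {"dx": 0.03,"dy": 0,"dz": 0,"ax": 0,"ay": 0,"az": 0,"gripper": 1}
    - {"dx": 0.02,"dy": 0,"dz": 0,"ax": 0,"ay": 0,"az": 0,"gripper": 1}
    - {"dx": 0,"dy": 0,"dz": 0,"ax": 0,"ay": 0,"az": 0,"gripper": 1}

```text
clock: 24.12
eef_pos: [594.6, 205.3, 71.7]
eef_rot: [-3.141, 0.002, 1.798]
wrist_force: [-4.2, -5.5, 3.0]
finger_gap: 21.5
finger_force: 25.0
```

Emit:
jog_arm:
  commands:
    - {"dx": 0.03,"dy": 0,"dz": 0,"ax": 0,"ay": 0,"az": 0,"gripper": 1}
    - {"dx": 0,"dy": 0,"dz": 0,"ax": 0,"ay": 0,"az": 0,"gripper": 1}

```text
clock: 24.38
eef_pos: [594.5, 206.0, 71.7]
eef_rot: [-3.141, 0.003, 1.798]
wrist_force: [-3.5, -8.1, 3.1]
finger_gap: 21.5
finger_force: 25.0
```

Emit:
jog_arm:
  commands:
    - {"dx": 0.02,"dy": 0,"dz": 0,"ax": 0,"ay": 0,"az": 0,"gripper": 1}
    - {"dx": 0,"dy": 0,"dz": 0,"ax": 0,"ay": 0,"az": 0,"gripper": 1}

```text
clock: 24.62
eef_pos: [594.5, 206.1, 71.7]
eef_rot: [-3.141, 0.004, 1.797]
wrist_force: [-1.9, -13.1, 3.8]
finger_gap: 21.6
finger_force: 25.0
```

Emit:
jog_arm:
  commands:
    - {"dx": 0.02,"dy": 0,"dz": 0,"ax": 0,"ay": 0,"az": 0,"gripper": 1}
    - {"dx": 0,"dy": 0,"dz": 0,"ax": 0,"ay": 0,"az": 0,"gripper": 1}

```text
clock: 24.88
eef_pos: [594.5, 206.1, 71.7]
eef_rot: [-3.141, 0.005, 1.797]
wrist_force: [-1.4, -18.8, 4.3]
finger_gap: 21.7
finger_force: 25.0
```

Travel has stalled with the force at 19 N, so the foot is clamped. I'll release the post and rise.

Emit:
jog_arm:
  commands:
    - {"dx": 0,"dy": 0,"dz": 0,"ax": 0,"ay": 0,"az": 0,"gripper": 0.5}
    - {"dx": 0,"dy": 0,"dz": 0,"ax": 0,"ay": 0,"az": 0,"gripper": 0.2}
    - {"dx": 0,"dy": 0,"dz": 0,"ax": 0,"ay": 0,"az": 0,"gripper": 0.2}
    - {"dx": 0,"dy": 0,"dz": -0.5,"ax": 0,"ay": 0,"az": 0,"gripper": 0.2}
    - {"dx": -0.2,"dy": 0,"dz": -0.9,"ax": 0,"ay": 0,"az": 0,"gripper": 0.2}
    - {"dx": -0.3,"dy": 0,"dz": -0.9,"ax": 0,"ay": 0,"az": 0,"gripper": 0.2}
    - {"dx": -0.6,"dy": 0,"dz": -0.9,"ax": 0,"ay": 0,"az": 0,"gripper": 0.2}
    - {"dx": -0.6,"dy": 0,"dz": -0.9,"ax": 0,"ay": 0,"az": 0,"gripper": 0.2}
    - {"dx": -0.6,"dy": 0,"dz": -0.5,"ax": 0,"ay": 0,"az": 0,"gripper": 0}
    - {"dx": 0,"dy": 0,"dz": 0,"ax": 0,"ay": 0,"az": 0,"gripper": 0}

```text
clock: 26.12
eef_pos: [615.4, 118.2, 258.7]
eef_rot: [3.137, 0.002, 1.796]
wrist_force: [0.7, 0.7, -0.3]
finger_gap: 91.6
finger_force: 0.0
```

```bash
python3 - <<'E'
from h import *
from cell import manip,cams
c=cams.camera("wrist");im=c["image"][:,:,::-1];np.savez("w7.npz",**c)
s=cams.camera("scene")["image"][:,:,::-1]
a=cv2.resize(im[40:280,150:360],(400,457),interpolation=cv2.INTER_CUBIC)
d=cv2.resize(s[110:224,270:370],(400,457),interpolation=cv2.INTER_CUBIC)
cv2.imwrite("pics/w7.png",np.hstack([a,d]))
E
```

```text
(no output)
```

View pics/w7.png

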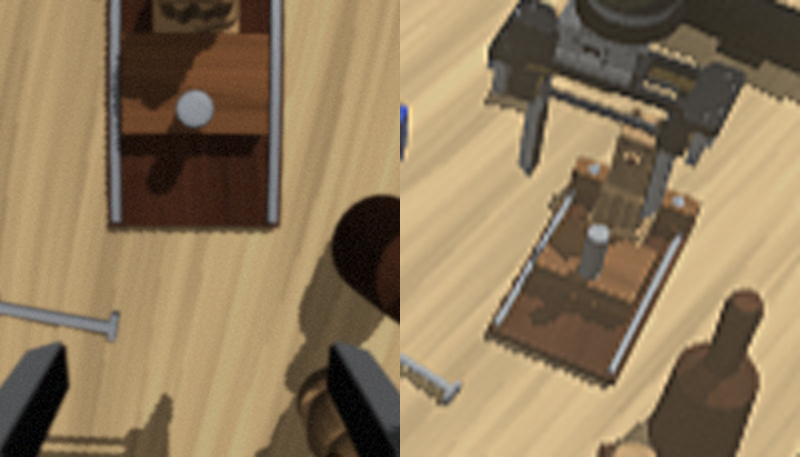

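The left half shows the fox's foot flush and parallel along the jaw face (y≈33) with the post at (195,109). The right half shows the fox upright in the clamp, with the mallet untouched. One numeric check of the gap, then I'll sign off.

```bash
python3 - <<'E'
from h import *
from cell import job,manip
c=np.load("w7.npz")
P=wz(c,195*.525+149.7,109*.525+39.7,100);gap=-((P-SPOT)@CY)-55+30
print(P,'gap',gap,manip.read_state()['wrist_force'])
if 54<gap<66: print(job.sign_off())
E
```

```text
[595.49177085 208.33949049 100.        ] gap 58.794066478728425 [-0.04979444  0.6187115   0.26685571]
the job is handed in; nothing more can be done
None
```

The fox stands upright on the clamp's bed, about midway along the fence with its back to it; the jaw is slid up snug on its foot (gap about 59 mm measured for the 60 mm foot), nothing else was touched, and the job was handed in at about 26 s.

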